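Unclip the used-up bag roll on the packing counter

ROBOT

A 6-joint arm with a two-finger parallel gripper is mounted at the origin on a cart in front of the work surface, level with it; the furniture and walls round the work are solid. World frame = base frame: x ahead of the robot, y to its left, z up, the work surface at z = 0. Lengths are in m, angles in rad, forces in N, time in s.
With the tool pointing down it reaches from about 0.35 to 0.8 m from the base axis. Payload 7.3 kg.
Tool frame: the origin (TCP) lies at the very end of the fingers, on their centre line; the grasp point (between the pads) lies 19 mm behind it (grasp_offset is the z of the grasp point in the tool frame, in m); z points along the fingers, x is the direction in which the jaws open and shut, and the axes are right-handed (so a half turn about z gives the same grasp; the last joint's range is limited). The gripper opens to 85 mm and grips with 20 to 120 N. Pads are 22 mm wide; open, the fingers measure 114 mm over their backs; the gripper's body (76 mm by 85 mm) begins 54 mm behind the grasp point. The pads swing forward as they close: fully open they stand 13 mm farther back than shut.
Start: joints at [-1.475, 0.342, 1.524, -0, 1.275, -0.146], TCP at [0.126, -0.51, 0.231] pointing down, gripper open.
Joint ranges: [-2.53, 2.53], [-0.77, 2.02], [0.04, 2.7], [-1, 4.14], [0.28, 2.66], [-3.11, 3.11]. Speed limits (rad/s): [2.57, 2.57, 3.14, 3.14, 3.14, 3.14].

INTERFACE

Orientations are given as a unit quaternion [w, x, y, z].
In Python, from plant import * gives the robot as it stands. The module is installed in compiled form; this text tells all that it offers.
- The arm moves only by the tool play_rows, never from a script. Its argument "rows" is a list that holds one entry, the list of rows, each a list of 5 numbers: the gripper's target within -1 to 1 (fully open at 1, half-way at 0, shut at -1), then the shift along the tool's x, y, z in mm, then the turn about the tool's z in degrees. In form: [[[grip, tx, ty, tz, turn], ...]]. A call has 1 to 8 rows; each row is the pose to reach, as a shift and turn from the pose commanded when the call began, along the tool's axes at that moment; what a row does not reach only later rows make up. A row lasts 1/12 s, in which the tool goes at most 41.7 mm and 7.16 degrees, less where a joint would pass 70% of its speed; a pose out of reach is approached as far as the arm can. A call with a gripper value outside its range is refused whole. The fingers move at their own pace and stop on an object; "grip_force" is the grip in N (left out, the last holds). Time passes only in rows, so rows that repeat a pose let the fingers close. It gives the time, the measured TCP pose, the force and the opening at its end, in the units of the state.
- observe(): the state, without advancing time (a new reading comes with each control period).
- get_image(name): name is "scene" or "top"; returns the picture (420x560x3 uint8, red, green, blue); there is no depth.
- calibration(name): a dict with "camera_matrix" (3x3 intrinsics, pixels), "dist" ([k1, k2, p1, p2, k3] as OpenCV has them; the pictures are not rectified), "rvec" (rotation vector, rad) and "tvec" (3), from world to camera coordinates, as OpenCV has them. Camera axes: x right, y down, z forward; pixel columns grow to the right and rows downward; lengths in m; the calibration is good to about 2 mm. A picture is of the moment at which its call begins. calibration takes no time and is no camera call.
- sign_off(): hands the job in, once; it reports no verdict.
The state is a dict: "time": time; "q": joint angles; "joint_vel": joint speeds; "joint_torque": joint torques, N m; "tcp_pos": TCP position; "ee_rot": TCP orientation; "ft_force": force on the tool from outside, world axes, zero at the start; "ft_torque": the same for the moment, N m; "finger_gap": finger opening in m.
Only numpy, scipy, OpenCV 4.12 (cv2) and the standard library are available. Lean on these libraries where they do the work, as an engineer would, in place of code of your own. Each camera call takes 0.05 s, during which the arm holds its last target.

TASK

One of the two roll stands holds only a bare cardboard core: its roll is used up. Pull its spindle forward out of the two spring clips, until both of its ends drop into the open loading notches at the front of the same stand, ready for a new roll. Leave the full roll clipped in the other stand, and leave the loose things around the stands where they are.

Things in the scene. Friction and masses are not known exactly. Their poses are not given: they have to be found in the camera images.
- empty_spindle_mid (a point): Middle of the axis of the spindle with the bare core, loose, 0.2 to 0.35 kg. A steel tube 18 mm in diameter; a brown cardboard core, diameter 36, length 134 mm, is fixed round its middle; a black knob, diameter 28, length 13 mm, on each end (222 mm over all). y is its axis, about which it rolls freely. It starts snapped into the clips of its stand.
- empty_stand: The stand of the bare core, screwed to the table. Origin: middle of its base on the table; x to its back (away from the robot), y along the spindle, z up. Aluminium, 146 deep, 206 wide, 105 mm high; base plate top at 8 mm; two upright cheeks 6 mm thick at y = -90 and +90. Between the cheeks only a tie rod (x = 50, top at z = 35) and a tear-off blade (x = -64, top at z = 50).
- empty_stand_clips (a point): On the axis of the clipped spindle, midway between the two clips, 80 mm above the table; stand axes. Inside each cheek (y = 74 to 86 mm, either side) a C-clip of two sprung steel jaws, open to the front, grips the tube. A forward pull of about 9 to 14 N at the core's middle snaps it out; it then lies on level rails along the cheeks' tops, 71 mm above the table, and may roll on.
- empty_stand_notches (a point): Where the spindle's middle lies once both ends rest in the loading notches: 65 mm in front of the clip point, 10 mm lower (70 mm above the table); stand axes. Each cheek's rail ends in a notch, a V with 45-degree sides, 27 mm wide at the rail, 14 mm deep, lowest under this point; the front horn just before it, 97 mm high, stops the spindle. An askew spindle may hang on a notch's edge.
- full_spindle_mid (a point): Middle of the axis of the other spindle: the same tube and knobs, carrying a full white roll 80 mm in diameter and 130 mm long. It is snapped into the clips of the other, identical stand and stays there. Which stand is on the left and which on the right varies.
- thermometer: Probe thermometer lying flat between the stands, 188 x 22 x 15 mm, loose; origin at the middle of its underside.
- spice_jar: Spice jar, 44 mm in diameter, 100 mm high, loose, behind the stands; origin at the centre of its underside.
- steel_cup: Steel cup, 81 mm in diameter, 99 mm high, loose, behind the stands; origin at the centre of its underside.
- tape_roll: Roll of tape lying flat, 91 mm in diameter, 25 mm high, loose, to the left; origin at the centre of its underside.
- marker: Marker pen lying on the table, 135 mm long, 17 mm thick, loose, to the right; origin at the middle of its underside.

How it is judged:
At the end, for the whole second after the job is handed in: The bare core's spindle lies at rest with both ends in the loading notches of its own stand: its middle within 10 mm of the notch point, its axis within 0.05 rad of the stand's (distance between empty_spindle_mid and empty_stand_notches below 0.01 m and angle between the y axis of empty_spindle_mid and the y axis of empty_stand_notches, either way round below 0.05 rad and linear speed of empty_spindle below 0.02 m/s); the robot touches nothing.
It fails at once if the full roll is moved by more than 10 mm (distance of full_spindle_mid from where it was at the start of the episode above 0.01 m).
It fails at once if a loose thing beside the stands is moved by more than 30 mm (distance of any of thermometer, spice_jar, steel_cup, tape_roll, marker from where it was at the start of the episode above 0.03 m).
It also fails if it takes over 34 s, if anything falls off the work surface, if the arm or the gripper's body presses on something with over 40 N, if the wrist force passes 120 N, or if a joint passes its speed limit or range.

## Working session

There is one attempt and no reset: what is moved stays moved. The work goes in short steps, Python scripts to look and compute and a tool call to move; the robot and the scene stay as the last step left them, time stands still between calls to the robot, and variables do not carry over. Pictures are saved under pics/ and viewed, and the job is handed in when it is done.

Besides the shell and the picture viewer there is one more tool, called after ">>>" by a JSON object that holds its "name" and its "arguments", one argument or row to a line. play_rows: Moves the arm, as the interface text tells. Its arguments: {"type":"object","properties":{"rows":{"type":"array","items":{"type":"array","items":{"type":"array","items":{"type":"number"}}}},"grip_force":{"type":"number"}},"required":["rows"]}

```bash
mkdir -p pics; python3 - <<'E'
from plant import *
import cv2
for n in("scene","top"):
    cv2.imwrite(f"pics/{n}0.png",cv2.cvtColor(get_image(n),cv2.COLOR_RGB2BGR)); c=calibration(n); print(n,{k:__import__('numpy').round(v,3).tolist() for k,v in c.items()})
s=observe(); print(s)
E
```

```text
scene {'camera_matrix': [[472.998, 0.0, 284.656], [0.0, 472.998, 211.924], [0.0, 0.0, 1.0]], 'dist': [-0.159, 0.0, 0.0, 0.0, 0.0], 'rvec': [2.207, -0.748, 0.333], 'tvec': [-0.463, 0.282, 1.457]}
top {'camera_matrix': [[380.672, 0.0, 274.797], [0.0, 380.672, 212.481], [0.0, 0.0, 1.0]], 'dist': [-0.017, 0.0, 0.0, 0.0, 0.0], 'rvec': [2.171, -2.171, 0.102], 'tvec': [-0.022, 0.562, 1.208]}
{'time': 0.1, 'q': array([-1.47503326e+00,  3.42677204e-01,  1.52492511e+00,  2.63750073e-05,
        1.27540818e+00, -1.45953855e-01]), 'joint_vel': array([ 1.08983151e-03, -5.32771874e-04, -2.69546216e-03,  6.76158834e-04,
        7.15270151e-05,  1.77676652e-03]), 'joint_torque': array([ 1.90019993e-03, -4.34445512e+01, -2.46492755e+01, -6.89068634e-05,
        4.65984616e-03,  1.41573759e-05]), 'tcp_pos': array([ 0.12568734, -0.50936211,  0.23068166]), 'ee_rot': array([-5.22395299e-04,  7.87198160e-01, -6.16699727e-01, -4.79405466e-04]), 'ft_force': array([ 0.72326682, -0.19804331,  0.39423435]), 'ft_torque': array([-0.0154287 ,  0.00075225,  0.04624559]), 'finger_gap': 0.08509620240412141}
```

View pics/scene0.png

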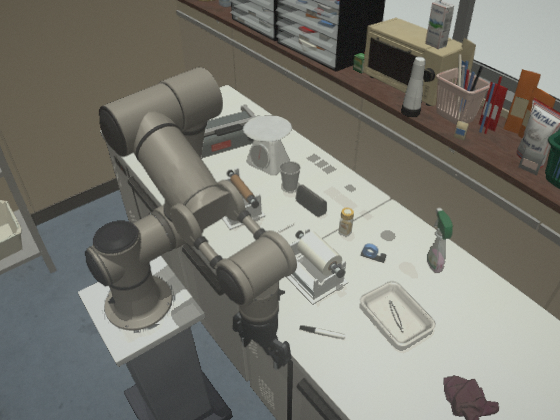

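View pics/top0.png

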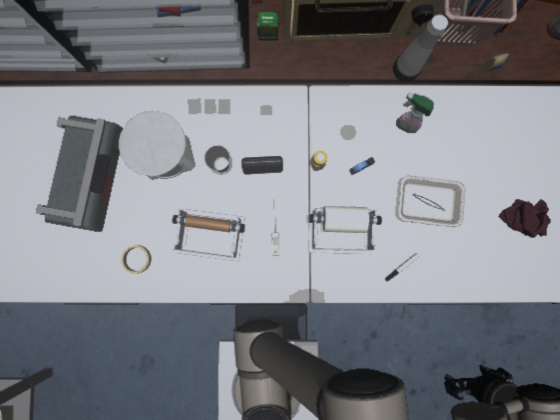

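The top view shows the bare core at about (208,224) in the left stand and the full roll at (345,220) in the right one. The thermometer lies between them at x≈275. Next I'll enlarge the empty stand and segment the core.

```bash
cat > h.py <<'E'
from plant import *
import cv2, numpy as np
def cam(n):
    c=calibration(n); R=cv2.Rodrigues(np.array(c["rvec"]))[0]; t=np.array(c["tvec"]).ravel()
    return np.array(c["camera_matrix"]),np.array(c["dist"]),R,t
def ray(n,px):
    K,d,R,t=cam(n); u=cv2.undistortPoints(np.array(px,float).reshape(-1,1,2),K,d).reshape(-1,2)
    D=np.c_[u,np.ones(len(u))]@R; return -R.T@t, D/np.linalg.norm(D,axis=1)[:,None]
def onz(n,px,z):
    C,D=ray(n,px); return C+D*((z-C[2])/D[:,2])[:,None]
def proj(n,P):
    K,d,R,t=cam(n); return cv2.projectPoints(np.array(P,float).reshape(-1,3),cv2.Rodrigues(R)[0],t,K,d)[0].reshape(-1,2)
E
python3 - <<'E'
from h import *
im=cv2.imread("pics/top0.png"); hsv=cv2.cvtColor(im,cv2.COLOR_BGR2HSV)
roi=np.zeros(im.shape[:2],np.uint8); roi[200:260,160:260]=1
m=((cv2.inRange(hsv,(3,80,40),(20,255,255))>0)&(roi>0)).astype(np.uint8)
r=cv2.minAreaRect(np.argwhere(m)[:,::-1].astype(np.float32)); print(r,m.sum())
b=cv2.boxPoints(r); print(b, onz("top",b,.085))
print(onz("top",[r[0]],.08))
cv2.imwrite("pics/topz.png",cv2.resize(im[195:270,160:260],None,fx=8,fy=8,interpolation=cv2.INTER_CUBIC))
im=cv2.imread("pics/scene0.png")
cv2.imwrite("pics/scz.png",cv2.resize(im[155:235,200:300],None,fx=7,fy=7,interpolation=cv2.INTER_CUBIC))
E
```

```text
((207.35000610351562, 223.05003356933594), (42.28498077392578, 8.202438354492188), 8.130102157592773) 344
[[185.84001 224.12003]
 [187.00002 216.00003]
 [228.86    221.98004]
 [227.7     230.10004]] [[0.52052646 0.25204912 0.085     ]
 [0.54567422 0.24901754 0.085     ]
 [0.52715904 0.1192608  0.085     ]
 [0.50210789 0.12254502 0.085     ]]
[[0.52418695 0.18653026 0.08      ]]
```

View pics/topz.png

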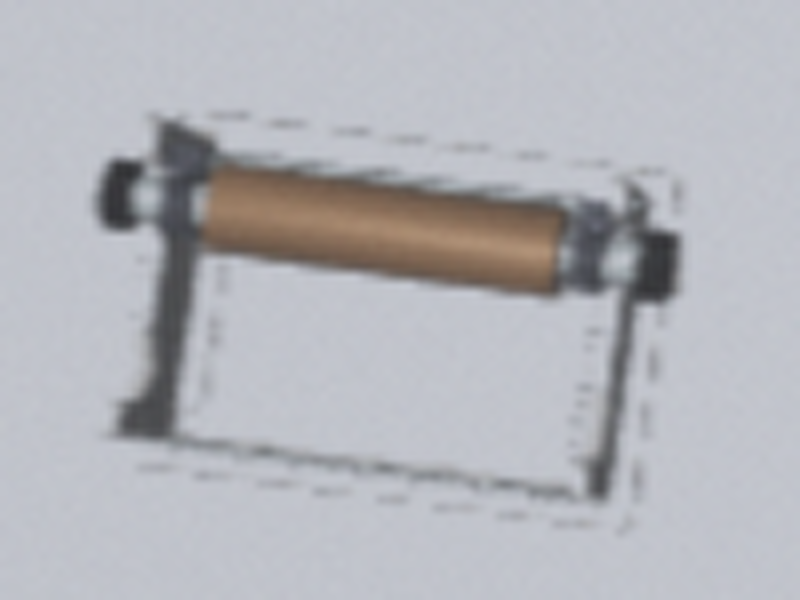

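View pics/scz.png

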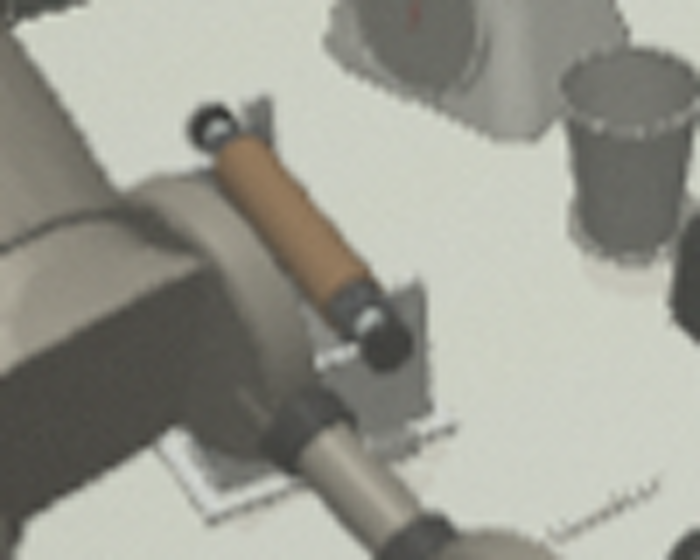

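```bash
cat >> h.py <<'E'
def core(n,fn,roi):
    im=cv2.imread(fn); hsv=cv2.cvtColor(im,cv2.COLOR_BGR2HSV); m=np.zeros(im.shape[:2],np.uint8)
    x0,y0,x1,y1=roi; m[y0:y1,x0:x1]=cv2.inRange(hsv,(3,80,40),(20,255,255))[y0:y1,x0:x1]
    k,l,st,_=cv2.connectedComponentsWithStats(m); i=1+np.argmax(st[1:,4]); m=(l==i)
    p=np.argwhere(m)[:,::-1].astype(np.float32); r=cv2.minAreaRect(p); b=cv2.boxPoints(r)
    e=[np.linalg.norm(b[1]-b[0]),np.linalg.norm(b[2]-b[1])]
    if e[0]>e[1]: a,c=(b[1]+b[2])/2,(b[0]+b[3])/2
    else: a,c=(b[0]+b[1])/2,(b[2]+b[3])/2
    return (np.array(r[0]),a,c) if a[0]<c[0] else (np.array(r[0]),c,a)
E
python3 - <<'E'
from h import *
t=core("top","pics/top0.png",(160,200,260,260)); s=core("scene","pics/scene0.png",(200,155,300,235))
print(t,s)
for a,b in zip(t,s):
    C1,D1=ray("top",[a]);C2,D2=ray("scene",[b])
    A=np.c_[D1[0],-D2[0]]; k=np.linalg.lstsq(A,C2-C1,rcond=None)[0]
    print("tri",C1+k[0]*D1[0],C2+k[1]*D2[0],"planes",onz("top",[a],.08),onz("scene",[b],.08))
kn=[[175,219.4],[242.4,228.1]]; print("knobs",onz("top",kn,.08),onz("top",kn,.08).mean(0)); 
kn=np.array([[212,125],[385,340]])/7+[200,155]; print("knobs",onz("scene",kn,.08),onz("scene",kn,.08).mean(0)); print(ray("top",[[0,0]])[0])
# table positions of base plate corners/ front horns
print("horns",onz("top",np.array([[148,412],[597,478]])/8+[160,195],.097))
print("cheek back",onz("top",np.array([[180,135],[632,190]])/8+[160,195],.105))
E
```

```text
(array([207.3500061 , 223.05003357]), array([186.42001, 220.06003], dtype=float32), array([228.28   , 226.04004], dtype=float32)) (array([240.67999268, 185.24000549]), array([233.12, 175.16], dtype=float32), array([248.23999, 195.32   ], dtype=float32))
tri [0.52330209 0.18420407 0.09294288] [0.52164536 0.18525833 0.09301909] planes [[0.52418695 0.18653026 0.08      ]] [[0.52991477 0.19919455 0.08      ]]
tri [0.53220606 0.24781554 0.09656161] [0.53000787 0.24920849 0.09672154] planes [[0.53346905 0.2517101  0.08      ]] [[0.54079314 0.26814847 0.08      ]]
tri [0.5141878  0.12001305 0.0921614 ] [0.51194062 0.12144541 0.09220372] planes [[0.51492344 0.12152653 0.08      ]] [[0.5195783  0.13378851 0.08      ]]
knobs [[0.53551861 0.28727991 0.08      ]
 [0.50855054 0.07776097 0.08      ]] [0.52203458 0.18252044 0.08      ]
knobs [[0.53997278 0.28705295 0.08      ]
 [0.51310344 0.08143352 0.08      ]] [0.52653811 0.18424323 0.08      ]
[ 0.44379207 -0.02481762  1.2559357 ]
horns [[0.45163475 0.2700579  0.097     ]
 [0.42685241 0.09918077 0.097     ]]
cheek back [[0.55653086 0.25834272 0.105     ]
 [0.53555752 0.08613152 0.105     ]]
```

>>> {"name": "play_rows", "arguments": {
  "rows": [
    [[1, -180, -270, 0, 0], [1, -180, -270, 0, 0], [1, -180, -270, 0, 0], [1, -180, -270, 0, 0], [1, -180, -270, 0, 0], [1, -180, -270, 0, 0], [1, -180, -270, 0, 0], [1, -180, -270, 0, 0]]
  ]
}}

```text
time: 0.77
tcp_pos: [0.346, -0.2678, 0.2312]
ee_rot: [-0.0, 0.787, -0.616, -0.0]
ft_force: [-0.2, 0.1, -1.4]
finger_gap: 0.0854
```

The top and scene measurements agree to a few mm. The mid is about (0.523, 0.184, 0.08), and the stand yaw is about −7.6°.

>>> {"name": "play_rows", "arguments": {
  "rows": [
    [[1, -260, -184, 0, -55], [1, -260, -184, 0, -55], [1, -260, -184, 0, -55], [1, -260, -184, 0, -55], [1, -260, -184, 0, -55], [1, -260, -184, 0, -55], [1, -260, -184, 0, -55], [1, -260, -184, 0, -55]]
  ]
}}

```text
time: 1.43
tcp_pos: [0.4616, 0.0296, 0.2311]
ee_rot: [-0.0, 0.984, -0.179, -0.0]
ft_force: [-0.8, -0.2, -0.2]
finger_gap: 0.0855
```

```bash
cat >> h.py <<'E'
from scipy.spatial.transform import Rotation as Ro
def delta(P,yaw):
    s=observe(); w,x,y,z=s["ee_rot"]; R=Ro.from_quat([x,y,z,w]).as_matrix()
    print("t",s["time"],"tcp",s["tcp_pos"].round(4),"shift mm",(R.T@(np.array(P)-s["tcp_pos"])*1e3).round(1),
     "turn",round(np.degrees(np.arctan2(R[1,0],R[0,0]))-yaw,2),"gap",s["finger_gap"],"F",s["ft_force"].round(1))
E
python3 -c "
from h import *
delta([.523,.184,.20],-7.6)"
```

```text
t 1.4333 tcp [0.4616 0.0296 0.2311] shift mm [   2.9 -166.1   31.2] turn -13.08 gap 0.0854995907230253 F [-0.8 -0.2 -0.2]
```

>>> {"name": "play_rows", "arguments": {
  "rows": [
    [[1, 3, -166, 31, -13], [1, 3, -166, 31, -13], [1, 3, -166, 31, -13], [1, 3, -166, 31, -13], [1, 3, -166, 31, -13], [1, 3, -166, 31, -13], [1, 3, -166, 31, -13]]
  ]
}}

```text
time: 2.02
tcp_pos: [0.5234, 0.1797, 0.1997]
ee_rot: [0.0, 0.998, -0.071, -0.001]
ft_force: [0.2, -0.5, 0.2]
finger_gap: 0.0854
```

```bash
python3 - <<'E'
from h import *
for n,r in(("top",(130,170,290,290)),("scene",(170,130,330,250))):
    im=cv2.cvtColor(get_image(n),cv2.COLOR_RGB2BGR); cv2.imwrite(f"pics/{n}1.png",im)
    x0,y0,x1,y1=r; cv2.imwrite(f"pics/{n}1z.png",cv2.resize(im[y0:y1,x0:x1],None,fx=4,fy=4,interpolation=cv2.INTER_CUBIC))
delta([.523,.184,.062],-7.6)
E
```

```text
t 2.1167 tcp [0.5236 0.1788 0.2005] shift mm [ -1.4  -5.1 138.5] turn -0.61 gap 0.08557753950055802 F [ 0.3 -0.3  0.6]
```

View pics/top1z.png

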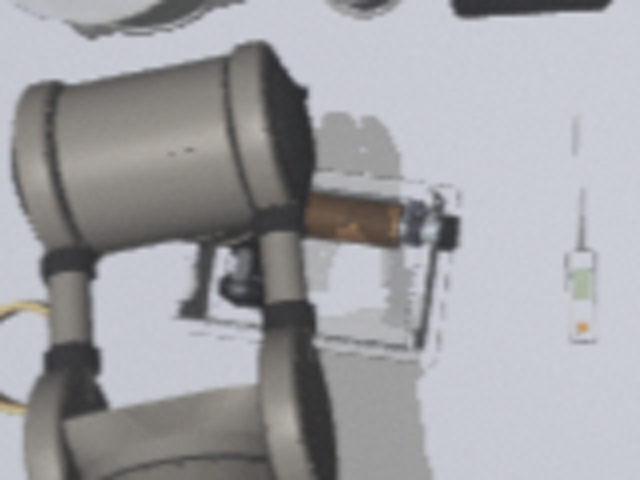

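View pics/scene1z.png

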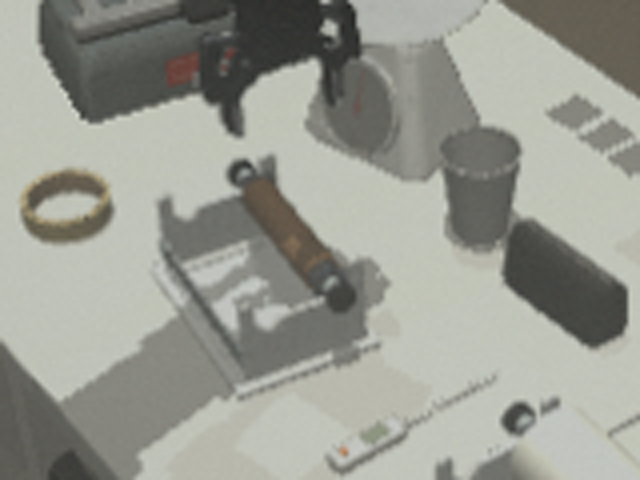

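The scene view shows the open jaws at about (280,80) in the enlarged picture, above the core and straddling it. The fingers are clear of the cheeks, so I'll descend.

>>> {"name": "play_rows", "arguments": {
  "rows": [
    [[1, -1, -5, 40, -0.6], [1, -1, -5, 75, -0.6], [1, -1, -5, 95, -0.6], [1, -1, -5, 110, -0.6], [1, -1, -5, 122, -0.6], [1, -1, -5, 132, -0.6], [1, -1, -5, 138, -0.6], [1, -1, -5, 138, -0.6]]
  ]
}}

```text
time: 2.78
tcp_pos: [0.5231, 0.1841, 0.0616]
ee_rot: [0.0, 0.998, -0.066, -0.001]
ft_force: [-0.6, 0.2, 0.3]
finger_gap: 0.0856
```

```bash
python3 - <<'E'
from h import *
for n,r in(("scene",(170,130,330,250)),):
    im=cv2.cvtColor(get_image(n),cv2.COLOR_RGB2BGR); cv2.imwrite(f"pics/{n}2.png",im)
    x0,y0,x1,y1=r; cv2.imwrite(f"pics/{n}2z.png",cv2.resize(im[y0:y1,x0:x1],None,fx=4,fy=4,interpolation=cv2.INTER_CUBIC))
delta([.523,.184,.062],-7.6)
E
```

```text
t 2.8333 tcp [0.5236 0.1844 0.0624] shift mm [-0.6  0.5  0.4] turn 0.0 gap 0.08558630544649208 F [-0.   0.2 -0.6]
```

View pics/scene2z.png

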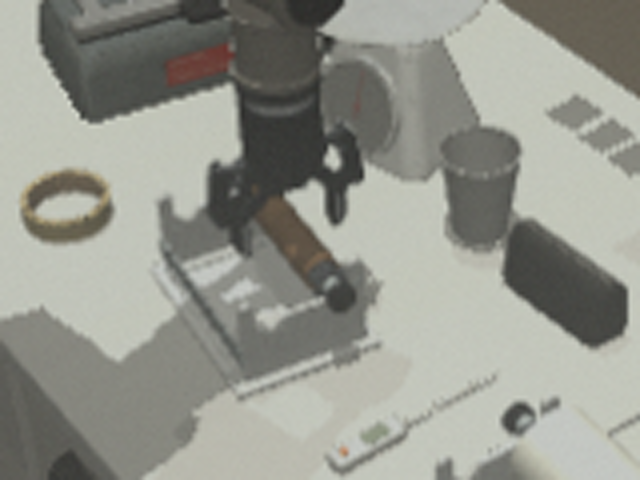

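The fingers stand on both sides of the core in the picture, at about (240,225) and (335,200), and there is no contact force. I'll close gently.

>>> {"name": "play_rows", "arguments": {
  "rows": [
    [[0.5, 0, 0, 0, 0], [0.3, 0, 0, 0, 0], [0.2, 0, 0, 0, 0], [0.1, 0, 0, 0, 0], [0, 0, 0, 0, 0], [-0.1, 0, 0, 0, 0], [-0.2, 0, 0, 0, 0], [-0.3, 0, 0, 0, 0]]
  ],
  "grip_force": 40
}}

```text
time: 3.5
tcp_pos: [0.5237, 0.185, 0.0626]
ee_rot: [-0.0, 0.998, -0.066, 0.0]
ft_force: [-0.4, -0.5, 3.2]
finger_gap: 0.035
```

>>> {"name": "play_rows", "arguments": {
  "rows": [
    [[-0.4, 0, 0, 0, 0], [-0.4, 0, 0, 0, 0], [-0.4, 0, 0, 0, 0], [-0.4, 0, 0, 0, 0]]
  ]
}}

```text
time: 3.83
tcp_pos: [0.5237, 0.1851, 0.0625]
ee_rot: [-0.0, 0.998, -0.066, 0.0]
ft_force: [-0.4, -0.7, 6.1]
finger_gap: 0.0348
```

Gripped: gap 35 mm, side force about 0. Now I'll pull forward along tool −x.

>>> {"name": "play_rows", "arguments": {
  "rows": [
    [[-0.4, -3, 0, -0.5, 0], [-0.4, -6, 0, -0.5, 0], [-0.4, -10, 0, -0.5, 0], [-0.4, -15, 0, -0.5, 0], [-0.4, -20, 0, -0.5, 0], [-0.4, -25, 0, -0.5, 0], [-0.4, -30, 0, -0.5, 0], [-0.4, -30, 0, -0.5, 0]]
  ]
}}

```text
time: 4.5
tcp_pos: [0.4921, 0.1891, 0.0626]
ee_rot: [0.0, 0.998, -0.066, -0.001]
ft_force: [-2.3, 0.2, 2.0]
finger_gap: 0.035
```

```bash
python3 - <<'E'
from h import *
for n,r in(("scene",(170,130,330,250)),("top",(130,170,290,290))):
    im=cv2.cvtColor(get_image(n),cv2.COLOR_RGB2BGR); cv2.imwrite(f"pics/{n}3.png",im)
    x0,y0,x1,y1=r; cv2.imwrite(f"pics/{n}3z.png",cv2.resize(im[y0:y1,x0:x1],None,fx=4,fy=4,interpolation=cv2.INTER_CUBIC))
delta([.523,.184,.062],-7.6)
E
```

```text
t 4.6 tcp [0.4925 0.189  0.0626] shift mm [30.9  1.   0.5] turn 0.07 gap 0.03497909306543399 F [-2.1 -0.2  2.5]
```

View pics/scene3z.png

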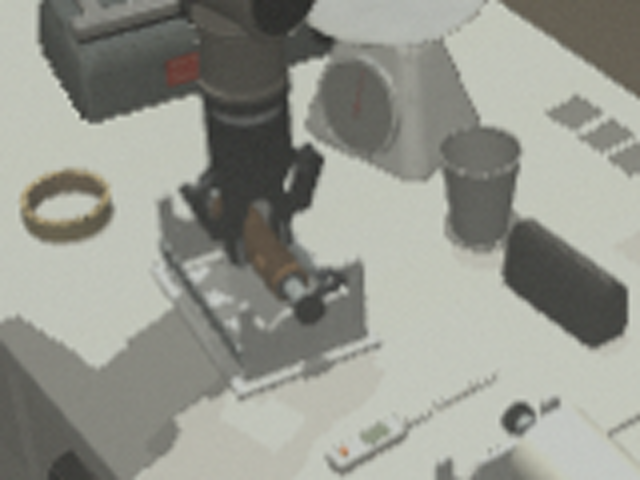

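View pics/top3z.png

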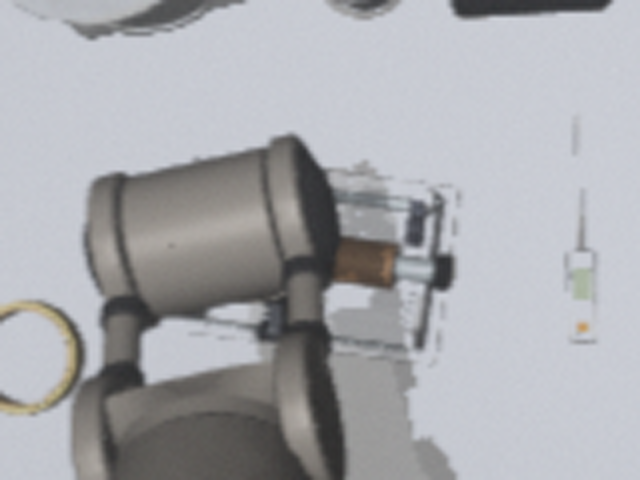

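The tube is out of the right clip: the knob is at about (443,270) in the enlarged top view and the force is only about 2 N. I'll pull on to the notches.

>>> {"name": "play_rows", "arguments": {
  "rows": [
    [[-0.4, -6, 0, 0, 0], [-0.4, -12, 0, 0, 0], [-0.4, -18, 0, 0, 0], [-0.4, -24, 0, 0, 0], [-0.4, -29, 0, 0, 0], [-0.4, -33, 0, 0, 0], [-0.4, -33, 0, 0, 0], [-0.4, -33, 0, 0, 0]]
  ]
}}

```text
time: 5.27
tcp_pos: [0.4608, 0.1933, 0.0627]
ee_rot: [0.0, 0.998, -0.066, -0.0]
ft_force: [0.9, -0.9, -2.8]
finger_gap: 0.0345
```

```bash
python3 - <<'E'
from h import *
for n,r in(("scene",(170,130,330,250)),("top",(130,170,290,290))):
    im=cv2.cvtColor(get_image(n),cv2.COLOR_RGB2BGR); cv2.imwrite(f"pics/{n}4.png",im)
    x0,y0,x1,y1=r; cv2.imwrite(f"pics/{n}4z.png",cv2.resize(im[y0:y1,x0:x1],None,fx=4,fy=4,interpolation=cv2.INTER_CUBIC))
delta([.5237-.065*.991,.185+.065*.132,.062],-7.6)
E
```

```text
t 5.3667 tcp [0.4614 0.1933 0.0628] shift mm [-2.1 -0.   0.8] turn 0.05 gap 0.034935735341740895 F [-0.3 -0.7 -3.1]
```

View pics/scene4z.png

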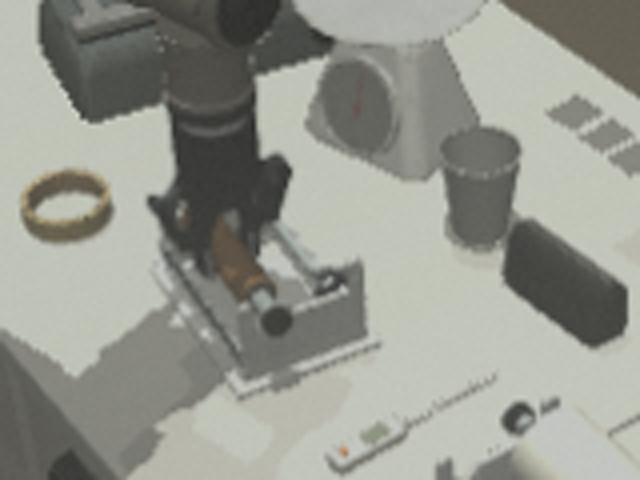

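View pics/top4z.png

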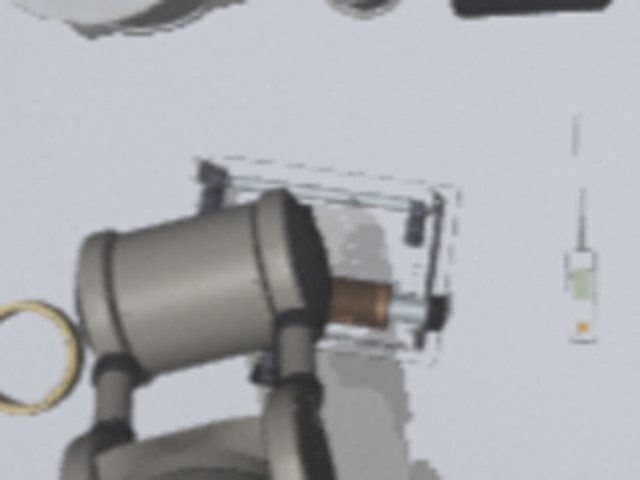

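The vertical force has turned to −3 N, about the weight of the spindle, so the gripper is carrying it over the notches. I'll go 2 mm further and lower it.

>>> {"name": "play_rows", "arguments": {
  "rows": [
    [[-0.4, -2, 0, 0, 0], [-0.4, -2, 0, 2, 0], [-0.4, -2, 0, 4, 0], [-0.4, -2, 0, 6, 0], [-0.4, -2, 0, 7, 0], [-0.4, -2, 0, 8, 0], [-0.4, -2, 0, 8, 0]]
  ]
}}

```text
time: 5.95
tcp_pos: [0.4591, 0.1934, 0.0545]
ee_rot: [0.0, 0.998, -0.066, -0.0]
ft_force: [-0.6, -1.3, -3.5]
finger_gap: 0.0348
```

It came down 8 mm freely with no contact, so both ends are inside the V's. I'll open slowly in place.

>>> {"name": "play_rows", "arguments": {
  "rows": [
    [[-0.4, 0, 0, 1, 0], [-0.1, 0, 0, 1, 0], [0, 0, 0, 1, 0], [0.1, 0, 0, 1, 0], [0.3, 0, 0, 1, 0], [0.5, 0, 0, 1, 0], [0.5, 0, 0, 1, 0], [0.5, 0, 0, 1, 0]]
  ]
}}

```text
time: 6.62
tcp_pos: [0.4592, 0.1935, 0.0538]
ee_rot: [0.0, 0.998, -0.066, 0.0]
ft_force: [0.2, -0.4, 0.3]
finger_gap: 0.0642
```

```bash
python3 - <<'E'
from h import *
for n,r in(("scene",(170,130,330,250)),):
    im=cv2.cvtColor(get_image(n),cv2.COLOR_RGB2BGR); cv2.imwrite(f"pics/{n}5.png",im)
    x0,y0,x1,y1=r; cv2.imwrite(f"pics/{n}5z.png",cv2.resize(im[y0:y1,x0:x1],None,fx=4,fy=4,interpolation=cv2.INTER_CUBIC))
delta([.5237-.065*.991,.185+.065*.132,.062],-7.6)
E
```

```text
t 6.6667 tcp [0.4592 0.1935 0.0538] shift mm [ 0.1 -0.1 -8.2] turn 0.06 gap 0.06393050169250855 F [-0.7  0.4  0.4]
```

View pics/scene5z.png

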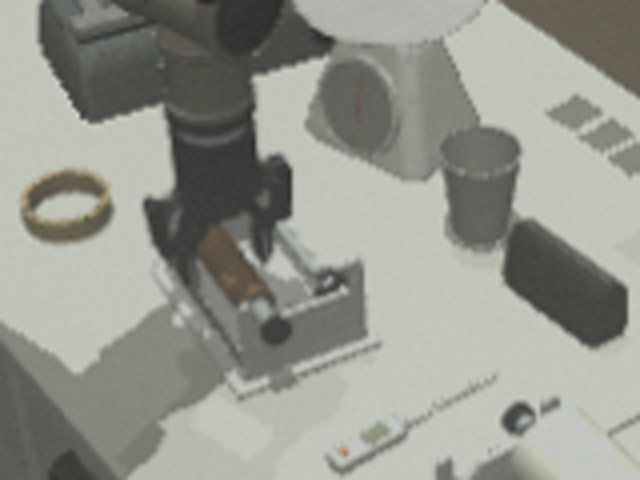

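The core at about (230,265) is free between the fingers, with force about 0. I'll retreat straight up, then sideways to get a clear view.

>>> {"name": "play_rows", "arguments": {
  "rows": [
    [[0.7, 0, 0, -10, 0], [0.7, 0, 0, -25, 0], [0.7, 0, 0, -50, 0], [0.7, 0, 0, -80, 0], [0.7, 0, 0, -120, 0], [0.7, 0, 0, -160, 0], [0.7, 0, 0, -180, 0], [0.7, 0, 0, -180, 0]]
  ]
}}

```text
time: 7.33
tcp_pos: [0.4614, 0.1942, 0.2398]
ee_rot: [-0.002, 0.998, -0.066, 0.005]
ft_force: [0.8, 0.1, 1.0]
finger_gap: 0.0724
```

>>> {"name": "play_rows", "arguments": {
  "rows": [
    [[0.7, -20, 260, 0, 0], [0.7, -20, 260, 0, 0], [0.7, -20, 260, 0, 0], [0.7, -20, 260, 0, 0], [0.7, -20, 260, 0, 0], [0.7, -20, 260, 0, 0], [0.7, -20, 260, 0, 0], [0.7, -20, 260, 0, 0]]
  ]
}}

```text
time: 8.0
tcp_pos: [0.4042, -0.0641, 0.2336]
ee_rot: [0.0, 0.998, -0.068, -0.0]
ft_force: [0.6, 0.7, 0.6]
finger_gap: 0.0724
```

```bash
python3 - <<'E'
from h import *
for n,r in(("scene",(170,130,330,250)),("top",(150,190,260,272))):
    im=cv2.cvtColor(get_image(n),cv2.COLOR_RGB2BGR); cv2.imwrite(f"pics/{n}6.png",im)
    x0,y0,x1,y1=r; f=4 if n=="scene" else 7; cv2.imwrite(f"pics/{n}6z.png",cv2.resize(im[y0:y1,x0:x1],None,fx=f,fy=f,interpolation=cv2.INTER_CUBIC))
delta([.459,.193,.07],-7.6)
t0=core("top","pics/top0.png",(160,200,260,260)); t=core("top","pics/top6.png",(150,200,260,265))
a=onz("top",t0,.08); b=onz("top",t,.07); print(a,b)
for q in(a,b): d=q[1]-q[2]; print(np.degrees(np.arctan2(-d[0],d[1])))
y=np.radians(-7.6); X=np.array([np.cos(y),np.sin(y)]);Y=np.array([-X[1],X[0]]); d=(b-a)[0,:2]; print("move in stand x,y",d@X,d@Y)
E
```

```text
t 8.1 tcp [ 0.4048 -0.0615  0.2336] shift mm [  19.9 -259.3  163.7] turn -0.04 gap 0.07266464631835132 F [-0.4  0.3  0.1]
[[0.52418695 0.18653026 0.08      ]
 [0.53346905 0.2517101  0.08      ]
 [0.51492344 0.12152653 0.08      ]] [[0.45888863 0.19484732 0.07      ]
 [0.46770714 0.26030585 0.07      ]
 [0.45008007 0.129561   0.07      ]]
-8.107657842493518
-7.6783391889769295
move in stand x,y -0.06582469554912569 -0.0003921209401526645
```

View pics/scene6z.png

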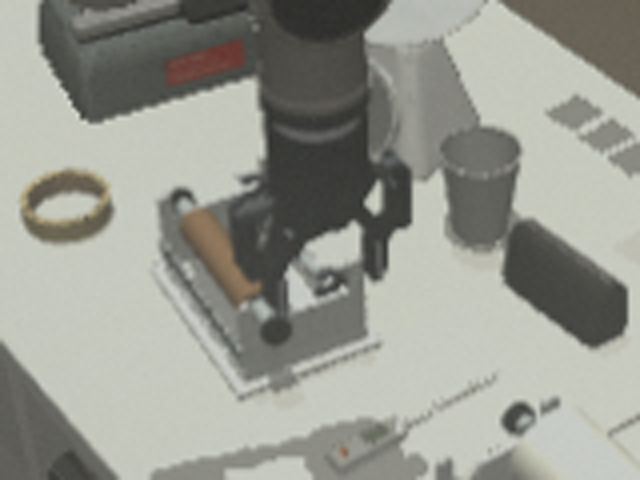

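View pics/top6z.png

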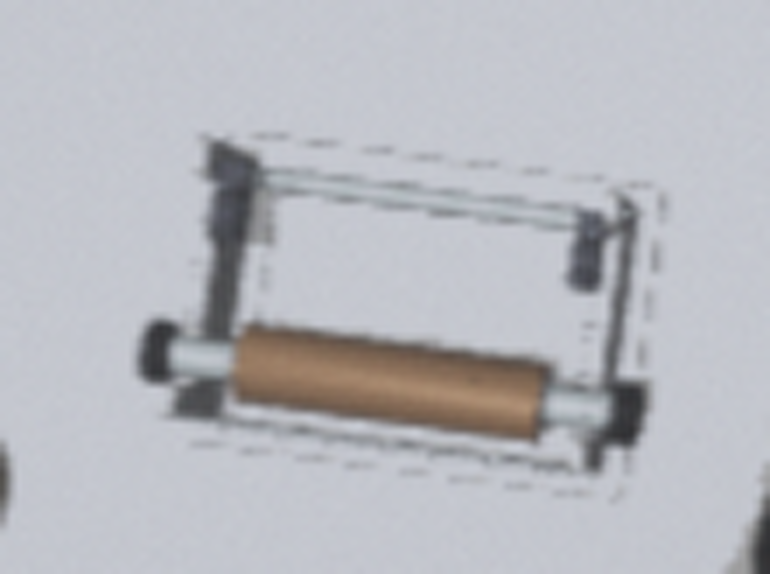

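View pics/top6.png

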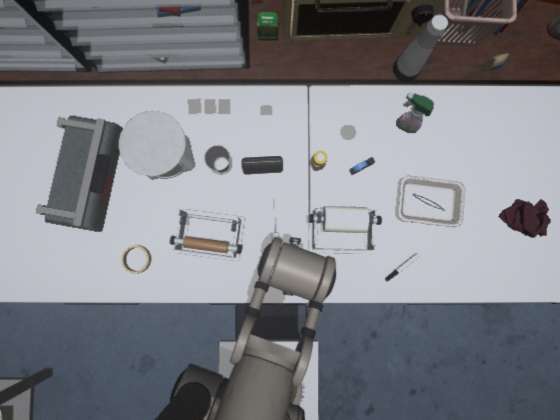

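```bash
python3 - <<'E'
from h import *
im=cv2.cvtColor(get_image("top"),cv2.COLOR_RGB2BGR); cv2.imwrite("pics/top7.png",im)
print(onz("top",core("top","pics/top7.png",(150,200,260,265)),.07)[0])
print(observe()["ft_force"], observe()["joint_vel"].round(3)); print(sign_off())
E
```

```text
[0.45918724 0.19460214 0.07      ]
[ 0.10607631 -0.842697   -0.69751198] [ 0.025  0.002 -0.004 -0.    -0.002 -0.003]
the job is handed in; nothing more can be done
None
```

The bare core's spindle now lies in the loading notches of its own stand, the left one, and I have handed the job in. It took about 8 s of the 34 s allowed.

I gripped the core from above, pulled it forward out of both clips, lowered it 8 mm over the notches without contact and released it. Then I backed off up and to the side.

- **Position:** in the top view the spindle's middle moved 65.8 mm forward (target 65) and 0.4 mm sideways. A second picture just before hand-in put it within 0.4 mm of the first, so it is at rest.
- **Alignment:** its axis is at −7.7°, against −8.1° measured while it was clipped, about 0.01 rad apart.
- **Robot:** the force on the tool was near zero after release, and the gripper is about 0.23 m above the table, touching nothing.
- **Surroundings:** in the last top picture the full roll and the loose things look unmoved. I judged this by eye, and the arm hides part of the thermometer there.
- **Not checked:** I did not measure the spindle's final height directly, because the arm hid part of it in the scene camera. I inferred that both ends are seated from the free descent and the final position and angle. Early two-camera estimates put the axis at about 93 mm rather than the given 80 mm. I used the given height, and the grip and the pull agreed with it.

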